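# Shim and wedge a hardwood pad tight in the jig

## Task

The dark hardwood pad stands loosely on edge in the blue-jawed jig, waiting to have its upper edge scraped. Fill the gap between the pad and the near jaw: stand one or two of the light wooden slips flat against the pad, on the jig's floor, as many as it takes for the orange wedge to jam before it reaches the floor, and leave spare slips in the rack. Then push the wedge, thin end down, between the slips and the near jaw letting it shift sideways as it needs, until you feel it go tight and the pad is squeezed against the far jaw, and finish still gripping the wedge there so the stack stays tight; leave the dishes, brush and shells alone.

Things in the scene. Friction and masses are not known exactly. Their poses are not given: they have to be found in the camera images.
- jig: Aluminium jig base fixed to the table, 110 x 150 mm, 20 mm high. Origin on the table top; x points across the gap from near jaw (fence) to far jaw (stop), y along the jaws, z up. Slips stand on its floor, z = 20 mm, x = -50 to 20 mm; from x = 20 to 35 mm a groove 10 mm deeper holds the pad.
- stop: Far blue jaw, fixed to the jig, 18 mm thick, 136 mm long, 44 mm high. Origin at the foot of its inner face, level with the jig's floor (20 mm above the table); inner face is the plane x = 0, the jaw extends to +x. Axes as the jig's.
- fence: Near blue jaw, fixed on the jig in a place that varies; 18 mm thick, 136 mm long, 44 mm high. Origin at the foot of its inner face, level with the jig's floor (20 mm above the table); inner face is the plane x = 0, the jaw extends to -x. Axes as the jig's. Fence and stop faces are 30 to 42 mm apart; less the pad's 13 mm, 17 to 29 mm are to be filled.
- pad: Black hardwood pad, 13 mm thick (jig x), 92 mm long, 58 mm high, loose, standing on edge in the jig's groove 1 mm off the far jaw; its top is 48 mm above the jig's floor. Origin at the centre of its face towards the near jaw; its own z points from there to the far jaw, its own y along the jaws.
- rack: Dark wooden rack fixed to the table, 114 x 60 x 28 mm, four pockets in a row along its x, each 20 mm deep (floor 8 mm above the table): wedge at x = -39 mm, slips at x = -13, 13 and 39 mm. Origin at the centre of its underside; z up.
- slip_1: Light wooden slip, a plate 8 mm thick (own x), 40 mm wide (own y), 80 mm high (own z), 25 g, upright in the rack, lower 20 mm in the pocket (0.5 mm play). Origin at the centre of its lower end. Grip across the 40 mm width, at least 52 mm up, so that the fingers stay above the pad.
- slip_2: Light wooden slip, a plate 8 mm thick (own x), 40 mm wide (own y), 80 mm high (own z), 25 g, upright in the rack, lower 20 mm in the pocket (0.5 mm play). Origin at the centre of its lower end. Grip across the 40 mm width, at least 52 mm up, so that the fingers stay above the pad.
- slip_3: Light wooden slip, a plate 8 mm thick (own x), 40 mm wide (own y), 80 mm high (own z), 25 g, upright in the rack, lower 20 mm in the pocket (0.5 mm play). Origin at the centre of its lower end. Grip across the 40 mm width, at least 52 mm up, so that the fingers stay above the pad.
- wedge: Orange wedge, 40 mm wide (own y), 90 high, 45 g, in the rack, may lean 3 deg. Origin at the thin lower end. Flat face at x = +4.5 mm, to go towards the slips; the other slopes from x = 1.5 (3 mm thick) by 0.35 mm per mm up, to 46 mm up (19 thick), then straight: it jams on the near jaw's top edge. Grip across the 40 mm, 55 to 90 mm up. 10 to 20 N of push jam it; its slope moves it towards the slips: yield.
- glass_dish: Clear glass dish, diameter 90 mm, 62 mm high, loose, to be left alone. Origin under its centre.
- petri_dish: Shallow clear dish with beads, diameter 60 mm, 14 mm high, loose, to be left alone. Origin under its centre.
- brush: Wooden scrub brush, bristles up, 66 x 138 x 51 mm, loose, to be left alone. Origin under its centre.
- oyster_shell_2: Dark oyster shell, 98 x 120 x 17 mm, loose, to be left alone. Origin under its centre.
- oyster_shell_3: Pale oyster shell, 91 x 96 x 15 mm, loose, to be left alone. Origin under its centre.
There are look-alikes about, which are no part of the job. Leave any turquoise look-alike of the slip_1 alone. There is more than one size of the wedge; the job needs the larger.

How it is judged:
By the outcome, as a careful person would: the job done as asked, in the order asked, and still so for the second after the job is handed in, while the arm keeps its last pose, push and grip.
It also fails if it takes over 72 s, if anything falls off the work surface, if the arm or the gripper's body presses on something with over 40 N, if the wrist force passes 120 N, or if a joint passes its speed limit or range.

## Robot

A 7-joint arm with a two-finger parallel gripper is mounted at the origin on a cart in front of the work surface, level with it; the furniture and walls round the work are solid. World frame = base frame: x ahead of the robot, y to its left, z up, the work surface at z = 0. Lengths are in mm, angles in rad, forces in N, time in s.
With the tool pointing down it reaches from about 400 to 875 mm from the base axis. Payload 4.4 kg.
Tool frame: the origin (TCP) lies midway between the tips of the shut fingers; the grasp point (between the pads) lies 19 mm behind it (ctrl.pinch_z is the distance from the TCP to the grasp point, in mm); z points along the fingers, y is the line along which they close (so a half turn about z gives the same grasp; the last joint's range is limited). The gripper opens to 85 mm and grips with 20 to 120 N. Pads are 22 mm wide; open, the fingers measure 114 mm over their backs; the gripper's body (76 mm by 85 mm) begins 54 mm behind the grasp point. The pads swing forward as they close: fully open they stand 13 mm farther back than shut.
Start: joints at [1.179, 0.628, 0.038, 1.517, -0.027, 0.996, -0.02], TCP at [208.071, -615.812, 231.313] pointing down, gripper open.
Joint ranges: [-3.06, 3.06], [-0.37, 2.12], [-1.25, 1.32], [0.18, 2.47], [-1.1, 4.24], [0.23, 1.98], [-2.94, 2.94]. Speed limits (rad/s): [2.57, 2.57, 3.14, 3.14, 3.14, 3.14, 3.14].

## Interface

Orientations are given as [roll, pitch, yaw] about the fixed x, y, z axes, in that order (R = Rz(yaw) Ry(pitch) Rx(roll)).
In Python, from cell import read_state, cams, order, ctrl gives the robot as it stands.
- The arm moves only by the tool move_arm, never from a script. Its argument "targets" is text: rows parted by semicolons, each of 7 numbers parted by spaces: the gripper's target within -1 to 1 (fully open at 1, half-way at 0, shut at -1), then the shift along the tool's x, y, z in cm, then the turn, a rotation vector about the tool's x, y, z in degrees. A call has 1 to 5 rows; each row shifts and turns the commanded pose from where the row before left it, along the tool's axes as they then stand; what a row does not reach is not made up. A row lasts 1/12 s, in which the tool goes at most 41.7 mm and 7.16 degrees, less where a joint would pass 70% of its speed; a pose out of reach is approached as far as the arm can. A call with a gripper value outside its range is refused whole. The fingers move at their own pace and stop on an object; the grip force is fixed at half the most. Time passes only in rows, so rows that do not move let the fingers close. It gives the time, the measured TCP pose, the force, the opening and the grip force at its end, in the units of the state.
- read_state(): the state, without advancing time (a new reading comes with each control period).
- cams.get_image(name): name is "scene" or "top" or "wrist"; returns a dict with "color" (400x640x3 uint8, red, green, blue), "fovy" (degrees; the focal length in pixels is half the picture's height over the tangent of half this angle, whatever the lens; pixels are square), "cx", "cy" (the principal point, pixels), "rvec" (rotation vector, rad) and "tvec" (3), from world to camera coordinates, as OpenCV has them. Camera axes: x right, y down, z forward; pixel columns grow to the right and rows downward; lengths in mm; the calibration is good to about 2 mm. A picture is of the moment at which its call begins. There is no depth.
- order.finish_job(): hands the job in; it is judged then, once.
The state is a dict: "clock": time; "qpos": joint angles; "qd": joint speeds; "tau": joint torques, N m; "eef_pos": TCP position; "tool_rot": TCP orientation; "force": force on the tool from outside, world axes, zero at the start; "torque": the same for the moment, N m; "width": finger opening in mm; "gripper_force": force on a finger pad.
Only numpy, scipy, OpenCV 4.12 (cv2) and the standard library are available. Lean on these libraries where they do the work, as an engineer would, in place of code of your own. Each camera call takes 0.05 s, during which the arm holds its last target. There are 200 camera calls.

## Working session

There is one attempt and no reset: what is moved stays moved. The work goes in short steps, Python scripts to look and compute and a tool call to move; the robot and the scene stay as the last step left them, time stands still between calls to the robot, and variables do not carry over. Pictures are saved under pics/ and viewed, at most 10 in all, crops included, and the job is handed in when it is done.

Besides the shell and the picture viewer there is one more tool, called after "Call:" as name(argument=value, ...) on one line, values as JSON. move_arm: Moves the arm, as the interface text tells. Its arguments: {"type":"object","properties":{"targets":{"type":"string"}},"required":["targets"]}

```bash
ls; mkdir -p pics; cat > h.py <<'E'
import numpy as np, cv2, json
from cell import read_state, cams, order, ctrl
def snap(n,f):
    d=cams.get_image(n); cv2.imwrite(f'pics/{f}.png',d['color'][:,:,::-1])
    c={k:np.array(d[k]).tolist() for k in('fovy','cx','cy','rvec','tvec')}
    json.dump(c,open(f'pics/{f}.json','w')); return d
def cal(f):
    c=json.load(open(f'pics/{f}.json')); F=200/np.tan(np.radians(c['fovy'])/2)
    R=cv2.Rodrigues(np.array(c['rvec'],float))[0]; return F,c['cx'],c['cy'],R,np.array(c['tvec'],float).ravel()
def ray(f,u,v,z):
    F,cx,cy,R,t=cal(f); d=R.T@np.array([(u-cx)/F,(v-cy)/F,1]); o=-R.T@t
    return o+d*(z-o[2])/d[2]
def proj(f,p):
    F,cx,cy,R,t=cal(f); q=R@np.array(p,float)+t; return np.array([F*q[0]/q[2]+cx,F*q[1]/q[2]+cy])
E
python3 - <<'E'
from h import *
for n in('scene','top','wrist'): snap(n,n+'0'); F,cx,cy,R,t=cal(n+'0'); print(n,F,cx,cy,(-R.T@t).round(),R.round(2).tolist())
s=read_state(); print({k:np.round(v,3).tolist() for k,v in s.items()}, ctrl.pinch_z)
a=cv2.imread('pics/scene0.png');b=cv2.imread('pics/wrist0.png')
E
```

```text
pics
scene 422.66989925997876 315.36157202560213 199.47903277004485 [-15. 555. 580.] [[-0.73, -0.68, 0.02], [-0.36, 0.36, -0.86], [0.58, -0.64, -0.51]]
top 363.1611536575562 318.7415245052656 203.33789422044333 [329. -84. 990.] [[0.04, -1.0, 0.01], [-0.98, -0.04, -0.22], [0.22, 0.0, -0.98]]
wrist 290.6684349799332 320.5076345143383 193.76843066042994 [ 287. -588.  372.] [[0.32, -0.95, -0.0], [-0.9, -0.3, 0.33], [-0.31, -0.1, -0.95]]
{'clock': 0.15, 'qpos': [1.179, 0.629, 0.038, 1.518, -0.027, 0.996, -0.02], 'qd': [0.0, -0.002, 0.003, -0.002, 0.002, -0.001, 0.001], 'tau': [0.003, -56.38, 1.228, -19.365, 0.011, 0.007, 0.0], 'eef_pos': [207.929, -615.361, 230.609], 'tool_rot': [-3.14, 0.0, 0.326], 'force': [-0.58, 0.625, 0.104], 'torque': [0.009, -0.03, -0.025], 'gripper_force': 0.0, 'width': 85.607} 18.700000000000003
```

View pics/top0.png

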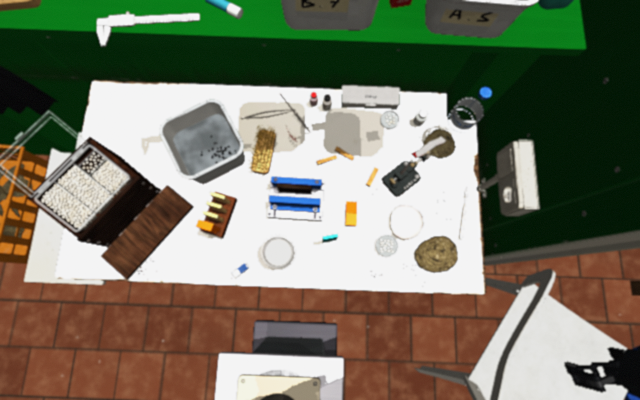

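View pics/scene0.png

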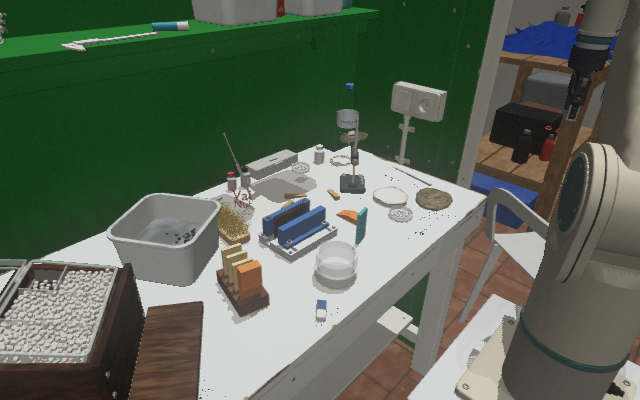

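The top view shows the jig at about (295,197), the rack at (217,215) with the wedge at its near-left end, the small look-alike wedge at (351,213) and the turquoise slip at (328,238). The scene view shows the rack at (243,280) and the jig at (298,228).

```bash
python3 - <<'E'
from h import *
def crop(f,u,v,w,h,s): return cv2.resize(cv2.imread(f'pics/{f}.png')[v:v+h,u:u+w],None,fx=s,fy=s,interpolation=cv2.INTER_CUBIC)
A=np.vstack([np.hstack([crop('top0',260,170,80,60,5),crop('top0',185,185,80,60,5)]),np.hstack([crop('scene0',250,190,100,75,4),crop('scene0',200,237,100,75,4)])])
cv2.imwrite('pics/c1.png',A)
E
```

```text
(no output)
```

View pics/c1.png

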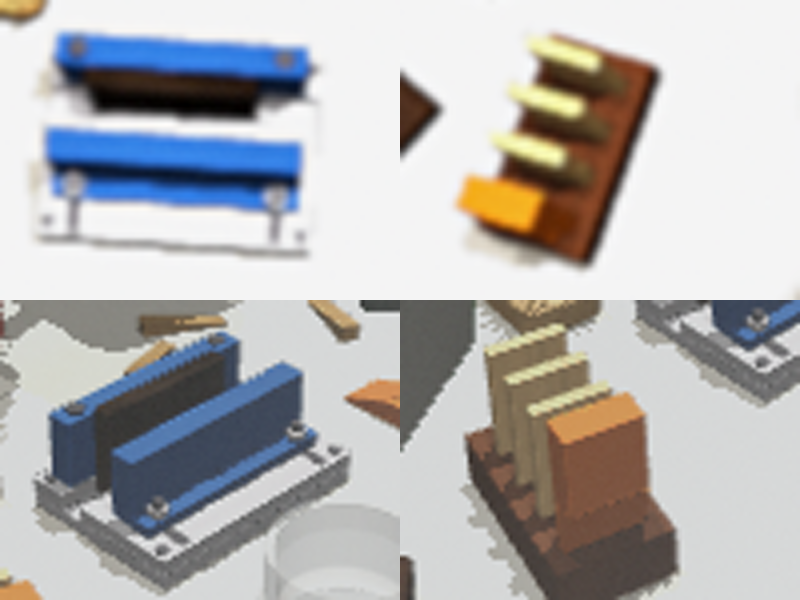

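```bash
python3 - <<'E'
from h import *
def T(u,v,z): 
    p=ray('top0',*( (260+u/5,170+v/5) if u<400 else (185+(u-400)/5,185+v/5)),z); return p.round(1)
print('base near L,R',T(38,238,20),T(310,252,20))
print('stop back L,R',T(57,33,64),T(308,47,64)); print('fence top back',T(47,128,64),T(301,143,64)); print('fence front',T(47,165,64),T(299,178,64))
print('rack TR,BR',T(658,68,28),T(585,265,28))
for c in[(564,53),(548,98),(530,150)]: print('slip',T(*c,88))
for c in [((527,40),(600,68)),((508,88),(582,115)),((490,138),(565,168))]: print('slip ends',T(*c[0],88),T(*c[1],88))
print('wedge',T(502,203,98))
E
```

```text
base near L,R [500.1  54.2  20. ] [498.1 -93.5  20. ]
stop back L,R [603.1  45.3  64. ] [600.6 -88.1  64. ]
fence top back [551.1  47.2  64. ] [548.2 -86.3  64. ]
fence front [531.2  45.8  64. ] [529.4 -85.9  64. ]
rack TR,BR [547.8 140.7  28. ] [439.2 170.1  28. ]
slip [540.2 175.3  88. ]
slip [516.4 181.1  88. ]
slip [489.3 187.5  88. ]
slip ends [546.3 194.8  88. ] [533.1 156.2  88. ]
slip ends [520.8 201.9  88. ] [508.3 163.   88. ]
slip ends [494.7 208.2  88. ] [480.8 168.9  88. ]
wedge [460.4 195.6  98. ]
```

```bash
cat >> h.py <<'E'
def go(target,yawdeg):
    """tool-frame shift in cm (at final yaw, tool down) and turn"""
    s=read_state(); y0=s['tool_rot'][2]; d=np.array(target)-s['eef_pos']; y=y0
    f=lambda y:(np.array([d@[np.cos(y),np.sin(y),0],d@[np.sin(y),-np.cos(y),0],-d[2]])/10).round(2)
    print('turn about tool z',round(-(yawdeg-np.degrees(y0)),2),'shift at current yaw',f(y0),'at final yaw',f(np.radians(yawdeg)),'rot',np.degrees(s['tool_rot']).round(2),'pos',np.round(s['eef_pos'],1),'F',np.round(s['force'],1),'w',round(s['width'],1))
E
python3 -c "
from h import *
go([500,-20,220],-1)"
```

```text
turn about tool z 19.66 shift at current yaw [ 46.72 -47.06   1.06] at final yaw [ 28.16 -60.04   1.06] rot [-179.92    0.     18.66] pos [ 207.9 -615.4  230.6] F [-0.6  0.6  0.1] w 85.6
```

Call:
move_arm(targets="1 0 0 0 0 0 6.55; 1 0 0 0 0 0 6.55; 1 0 0 0 0 0 6.55; 1 1.6 -3.4 0 0 0 0; 1 1.6 -3.4 0 0 0 0")

```text
clock: 0.57
eef_pos: [239.7, -548.9, 230.5]
tool_rot: [3.141, 0.001, -0.022]
force: [1.0, 0.3, -0.3]
width: 85.4
gripper_force: 0.0
```

Call:
move_arm(targets="1 1.6 -3.4 0 0 0 0; 1 1.6 -3.4 0 0 0 0; 1 1.6 -3.4 0 0 0 0; 1 1.6 -3.4 0 0 0 0; 1 1.6 -3.4 0 0 0 0")

```text
clock: 0.98
eef_pos: [324.5, -377.9, 231.2]
tool_rot: [-3.141, 0.0, -0.017]
force: [0.8, -0.3, -1.1]
width: 85.5
gripper_force: 0.0
```

Call:
move_arm(targets="1 1.6 -3.4 0 0 0 0; 1 1.6 -3.4 0 0 0 0; 1 1.6 -3.4 0 0 0 0; 1 1.6 -3.4 0 0 0 0; 1 1.6 -3.4 0 0 0 0")

```text
clock: 1.4
eef_pos: [407.4, -209.4, 231.4]
tool_rot: [3.142, -0.0, -0.017]
force: [1.0, -0.3, 0.6]
width: 85.6
gripper_force: 0.0
```

Call:
move_arm(targets="1 1.6 -3.4 0.2 0 0 0; 1 1.6 -3.4 0.2 0 0 0; 1 1.6 -3.4 0.2 0 0 0; 1 1.6 -3.4 0.2 0 0 0; 1 0 0 0 0 0 0")

```text
clock: 1.82
eef_pos: [476.7, -67.8, 223.0]
tool_rot: [-3.137, -0.002, -0.006]
force: [0.5, 0.2, 0.5]
width: 85.4
gripper_force: 0.0
```

Call:
move_arm(targets="1 0.5 -2.4 0 0 0 0; 1 0.5 -2.4 0 0 0 0; 1 0 0 0 0 0 0")

```text
clock: 2.07
eef_pos: [485.2, -23.2, 223.2]
tool_rot: [-3.139, -0.001, -0.01]
force: [0.3, 0.6, 0.1]
width: 85.6
gripper_force: 0.0
```

```bash
python3 - <<'E'
from h import *
snap('wrist','w1'); print(read_state()['eef_pos'])
for p in [(550,-20,64),(500,190,28)]: print(proj('w1',p))
cv2.imwrite('pics/w1b.png',cv2.resize(cv2.imread('pics/w1.png'),(800,500),interpolation=cv2.INTER_CUBIC))
E
```

```text
[484.57094746 -25.83133582 223.1493698 ]
[317.24087058 113.71138163]
[139.74063821 157.46750911]
```

View pics/w1b.png

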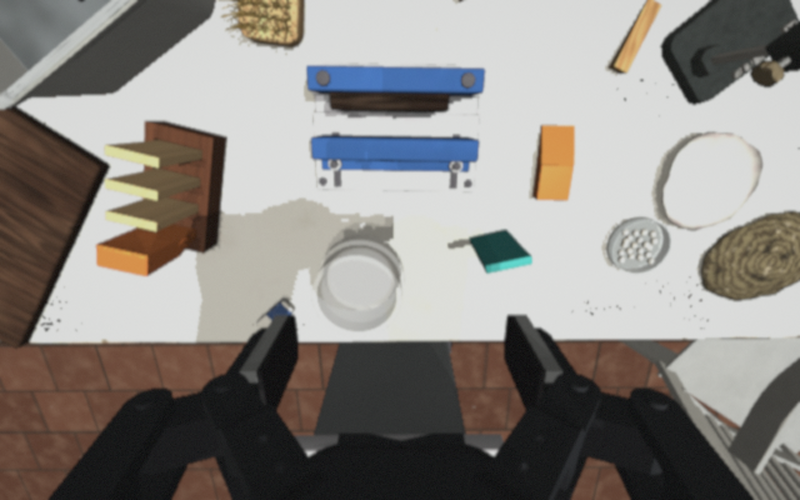

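The wrist view shows the jig at about (395,130), the rack at (165,190) with slips at (150,150), (150,185), (150,212) and the wedge at (140,250). The turquoise slip at (500,250) and small wedge at (555,160) are clear of both. I'll enlarge the jig and rack.

```bash
python3 - <<'E'
from h import *
def crop(f,u,v,w,h,s): return cv2.resize(cv2.imread(f'pics/{f}.png')[v:v+h,u:u+w],None,fx=s,fy=s,interpolation=cv2.INTER_CUBIC)
cv2.imwrite('pics/c2.png',np.hstack([crop('w1',240,45,160,120,2.5*1),crop('w1',70,90,120,90,10/3)]) if 0 else np.vstack([crop('w1',235,45,160,60,5),crop('w1',75,92,160,60,5)])[:600])
E
```

```text
(no output)
```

View pics/c2.png

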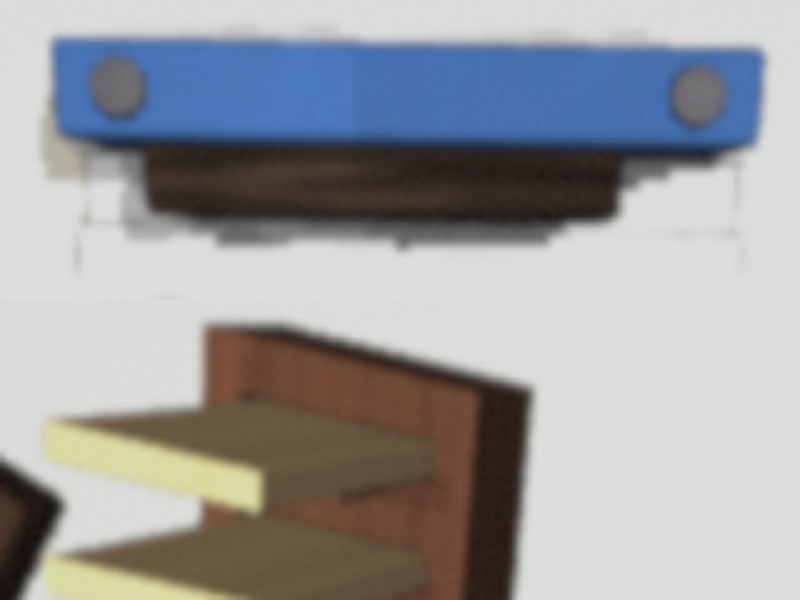

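```bash
python3 - <<'E'
from h import *
J=lambda x,y,z: ray('w1',235+x/5,45+y/5,z)[:2].round(1)
K=lambda x,y,z: ray('w1',75+x/5,92+(y-300)/5,z)[:2].round(1)
W=lambda x,y,z: ray('w1',x/1.25,y/1.25,z)[:2].round(1)
print('stop',[J(*p,64) for p in[(53,38),(763,48),(757,147),(57,135)]])
print('pad',[J(*p,68) for p in[(150,213),(613,218)]])
print('fence',[W(*p,64) for p in[(311,137),(478,139),(477,162),(312,160)]])
print('slip3',[K(*p,88) for p in[(45,422),(262,472),(262,512),(48,462)]])
print('slip3 entry R',K(432,440,28),'rack corner',K(207,327,28),K(480,390,28))
print('wedge',[W(*p,98) for p in[(100,242),(152,255),(147,274),(97,263)]])
print('slip2',[W(*p,88) for p in[(107,178),(160,190)]],'slip1',[W(*p,88) for p in[(107,207),(160,220)]])
E
```

```text
stop [array([606. ,  46.4]), array([602.9, -86.7]), array([585.7, -86.7]), array([589.2,  47.2])]
pad [array([574.9,  29.7]), array([573.2, -59.1])]
fence [array([554.6,  48.1]), array([551.8, -84.9]), array([533.8, -85.2]), array([536.6,  48.9])]
slip3 [array([551.2, 195.2]), array([541.8, 157.1]), array([534.4, 158.8]), array([544. , 196.6])]
slip3 entry R [542.6 156.4] rack corner [567.2 201.5] [553.3 143.6]
wedge [array([479.3, 211.2]), array([468.2, 173.2]), array([451.9, 181. ]), array([461.8, 218.5])]
slip2 [array([527.3, 200.3]), array([517.7, 162. ])] slip1 [array([504.8, 206.5]), array([493.9, 167.4])]
```

```bash
python3 -c "
from h import *
go([542,176,130],-13.8)"
```

```text
turn about tool z 13.1 shift at current yaw [  5.5  -20.25   9.31] at final yaw [  0.76 -20.97   9.31] rot [-179.93    0.     -0.7 ] pos [484.6 -25.8 223.1] F [0.3 0.1 0.7] w 85.4
```

Call:
move_arm(targets="1 0 0 0 0 0 6.55; 1 0 0 0 0 0 6.55; 1 0.1 -3 0 0 0 0; 1 0.1 -3 0 0 0 0; 1 0.1 -3 0 0 0 0")

```text
clock: 2.53
eef_pos: [509.1, 57.4, 223.4]
tool_rot: [3.141, -0.0, -0.249]
force: [0.4, -0.2, -0.4]
width: 85.5
gripper_force: 0.0
```

Call:
move_arm(targets="1 0.1 -3 2.3 0 0 0; 1 0.1 -3 2.3 0 0 0; 1 0.1 -3 2.3 0 0 0; 1 0.1 -3 2.4 0 0 0; 1 0 0 0 0 0 0")

```text
clock: 2.95
eef_pos: [540.3, 179.4, 125.7]
tool_rot: [-3.141, 0.006, -0.239]
force: [0.6, 1.1, 0.5]
width: 85.1
gripper_force: 0.0
```

```bash
python3 - <<'E'
from h import *
go([542,176,58],-13.8)
snap('wrist','w2')
cv2.imwrite('pics/w2b.png',cv2.resize(cv2.imread('pics/w2.png'),(800,500),interpolation=cv2.INTER_CUBIC))
E
```

```text
turn about tool z 0.13 shift at current yaw [0.24 0.3  6.77] at final yaw [0.25 0.29 6.77] rot [-179.97    0.33  -13.67] pos [540.3 179.4 125.7] F [0.6 1.1 0.5] w 85.1
```

View pics/w2b.png

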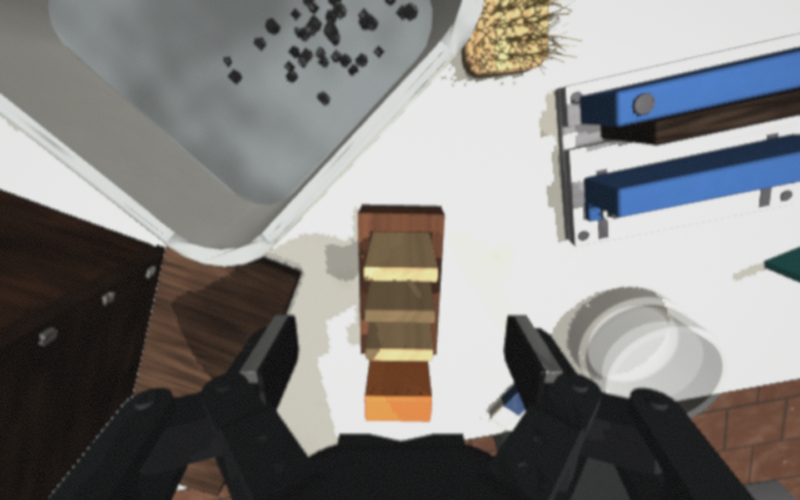

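Seen from above the rack, slip tops are at (401,274), (400,316) and (399,354), and the wedge top is at (398,408). All are square to the tool and centred between the fingers (mid 401).

```bash
python3 - <<'E'
from h import *
W=lambda x,y,z: ray('w2',x/1.25,y/1.25,z)[:2].round(1)
for p in[(365,267),(438,267),(437,280),(365,280)]: print(W(*p,88))
c=W(401,274,88);print('slip3',c,'slip2',W(400,316,88),'slip1',W(399,354,88),'wedge',[W(*p,98) for p in[(366,397),(431,397),(431,420),(366,420)]])
go([*c,58],-13.8)
E
```

```text
[552.4 196.1]
[543.2 158.2]
[535.9 160.3]
[545.1 198.1]
slip3 [543.9 178.4] slip2 [519. 185.] slip1 [494.5 191.5] wedge [array([477.4, 215.3]), array([468.6, 178.8]), array([451.9, 182.3]), array([461. , 219.9])]
turn about tool z -0.01 shift at current yaw [ 0.27 -0.32  6.94] at final yaw [ 0.27 -0.32  6.94] rot [179.91   0.26 -13.81] pos [540.5 175.9 127.4] F [-0.6 -1.3  0.2] w 85.5
```

Call:
move_arm(targets="1 0.3 -0.2 2.3 0 0 0; 1 0 0 2.3 0 0 0; 1 0 0 2.3 0 0 0; 1 0 0 0 0 0 0; -1 0 0 0 0 0 0")

```text
clock: 3.42
eef_pos: [545.1, 172.6, 61.2]
tool_rot: [3.14, 0.001, -0.248]
force: [0.5, -0.3, 0.2]
width: 75.5
gripper_force: 0.0
```

Call:
move_arm(targets="-1 0 0 0 0 0 0; -1 0 0 0 0 0 0; -1 0 0 0 0 0 0; -1 0 0 0 0 0 0; -1 0 0 0 0 0 0")

```text
clock: 3.83
eef_pos: [546.8, 175.1, 63.1]
tool_rot: [-3.14, -0.003, -0.246]
force: [0.2, -0.7, 7.5]
width: 38.5
gripper_force: 59.3
```

Call:
move_arm(targets="-1 0 0 -1 0 0 0; -1 0 0 -2 0 0 0; -1 0 0 -3 0 0 0; -1 0 0 -3 0 0 0; -1 0 0 0 0 0 0")

```text
clock: 4.25
eef_pos: [549.0, 175.6, 157.6]
tool_rot: [-3.136, -0.009, -0.246]
force: [1.2, -0.1, -0.3]
width: 38.6
gripper_force: 60.6
```

```bash
python3 -c "
from h import *
go([520,-15,150],-1.3)"
```

```text
turn about tool z -12.8 shift at current yaw [ 1.83 19.2   0.76] at final yaw [-2.47 19.12  0.76] rot [-179.68   -0.5   -14.1 ] pos [549.  175.6 157.6] F [ 1.2 -0.1 -0.3] w 38.6
```

Call:
move_arm(targets="-1 0 0 0 0 0 -6.4; -1 0 0 0 0 0 -6.4; -1 0.25 3.2 0 0 0 0; -1 0.25 3.2 0 0 0 0; -1 0.25 3.2 0 0 0 0")

```text
clock: 4.67
eef_pos: [550.6, 77.9, 151.9]
tool_rot: [-3.142, -0.0, -0.02]
force: [0.9, -1.1, -0.6]
width: 38.6
gripper_force: 60.6
```

Call:
move_arm(targets="-1 0.25 3.2 0 0 0 0; -1 0.25 3.2 0 0 0 0; -1 0.25 3.2 0 0 0 0; -1 0 0 0 0 0 0; -1 0 0 0 0 0 0")

```text
clock: 5.08
eef_pos: [556.0, -20.6, 151.9]
tool_rot: [3.14, -0.0, -0.027]
force: [0.6, 1.0, 0.5]
width: 38.5
gripper_force: 60.6
```

```bash
python3 - <<'E'
from h import *
go([564,-15,150],-1.3)
snap('wrist','w3'); snap('scene','s3'); go([564,-15,150],-1.3)
a=cv2.imread('pics/w3.png')[60:360,170:470]; b=cv2.imread('pics/s3.png')[100:265,220:385]
cv2.imwrite('pics/c3.png',np.hstack([cv2.resize(a,(400,400),interpolation=cv2.INTER_CUBIC),cv2.resize(b,(400,400),interpolation=cv2.INTER_CUBIC)]))
E
```

```text
turn about tool z -0.27 shift at current yaw [ 0.78 -0.58  0.19] at final yaw [ 0.79 -0.58  0.19] rot [ 1.7993e+02 -2.0000e-02 -1.5700e+00] pos [556.  -20.6 151.9] F [0.6 1.  0.5] w 38.5
turn about tool z 0.04 shift at current yaw [ 0.79 -0.19  0.16] at final yaw [ 0.79 -0.19  0.16] rot [-1.7995e+02 -1.0000e-02 -1.2600e+00] pos [556.1 -16.7 151.6] F [-0.2  0.  -0.2] w 38.1
```

View pics/c3.png

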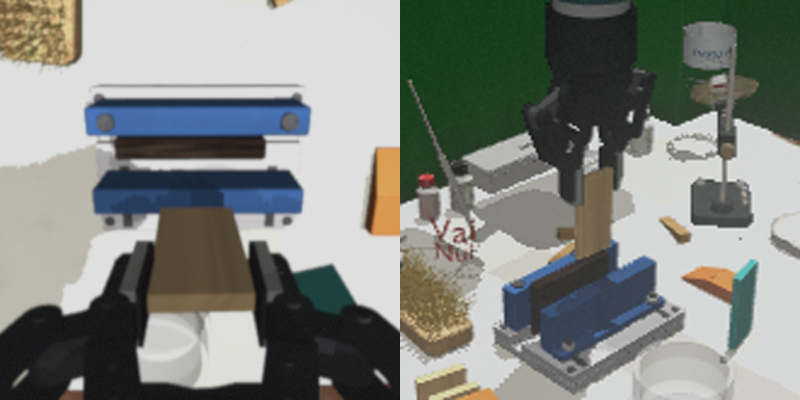

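```bash
python3 - <<'E'
from h import *
C=lambda x,y,z: ray('w3',170+x*.75,60+y*.75,z)[:2].round(1)
for z in(94,97,100): print(z,C(160,208,z),C(233,208,z))
print('top far',C(150,297,177),C(253,294,177),'near',C(148,309,177),C(255,306,177))
print('pad near top',C(115,157,68),C(265,155,68))
print('fence top',[C(*p,64) for p in[(95,171),(302,171),(300,182)]])
print('stop near',C(88,132,64),C(308,133,64))
E
```

```text
94 [554.2   2.2] [553.1 -38.5]
97 [555.5   1.9] [554.4 -38.3]
100 [556.8   1.5] [555.7 -38.1]
top far [555.7  -2.4] [555.9 -39. ] near [550.6  -1.4] [550.8 -39.8]
pad near top [577.1  30.5] [575.9 -59.9]
fence top [array([567.4,  44.8]), array([563.8, -83.9]), array([556.6, -83. ])]
stop near [592.   46.2] [587.8 -86.1]
```

Call:
move_arm(targets="-1 1.25 -0.2 0 0 0 0; -1 0 0 2 0 0 0; -1 0 0 0 0 0 0; -1 0 0 0 0 0 0")

```text
clock: 5.52
eef_pos: [567.5, -14.2, 130.7]
tool_rot: [-3.141, 0.003, -0.02]
force: [-0.1, 0.0, -0.9]
width: 38.4
gripper_force: 60.6
```

Call:
move_arm(targets="-1 0 0 1.5 0 0 0; -1 0 0 1.5 0 0 0; -1 0 0 1.5 0 0 0; -1 0 0 0 0 0 0")

```text
clock: 5.85
eef_pos: [566.8, -15.0, 84.8]
tool_rot: [-3.141, 0.004, -0.021]
force: [-0.6, 0.3, 0.3]
width: 38.6
gripper_force: 60.6
```

Call:
move_arm(targets="-1 0 0 0.4 0 0 0; -1 0 0 0 0 0 0")

```text
clock: 6.02
eef_pos: [568.9, -15.4, 82.8]
tool_rot: [-3.141, -0.0, -0.022]
force: [0.2, 0.6, -0.0]
width: 38.4
gripper_force: 60.6
```

Call:
move_arm(targets="-1 0 0 0.3 0 0 0; -1 0 0 0 0 0 0")

```text
clock: 6.18
eef_pos: [569.0, -15.7, 79.8]
tool_rot: [-3.142, -0.001, -0.022]
force: [-0.4, 0.3, -0.4]
width: 39.0
gripper_force: 60.6
```

Call:
move_arm(targets="-1 0 0 0.2 0 0 0; -1 0 0 0 0 0 0")

```text
clock: 6.35
eef_pos: [568.8, -15.9, 77.5]
tool_rot: [-3.142, -0.0, -0.022]
force: [0.0, 0.6, 0.4]
width: 38.7
gripper_force: 60.6
```

Still free; creep to floor contact.

Call:
move_arm(targets="-1 0 0 0.2 0 0 0; -1 0 0 0 0 0 0")

```text
clock: 6.52
eef_pos: [568.9, -15.9, 75.3]
tool_rot: [-3.142, -0.0, -0.022]
force: [0.0, 0.1, 0.9]
width: 38.9
gripper_force: 60.8
```

Call:
move_arm(targets="-1 0 0 0.15 0 0 0; -1 0 0 0 0 0 0")

```text
clock: 6.68
eef_pos: [569.5, -15.8, 75.0]
tool_rot: [-3.141, -0.002, -0.022]
force: [-0.5, 0.3, 9.2]
width: 38.7
gripper_force: 61.4
```

Call:
move_arm(targets="-1 0 0 0.1 0 0 0; -1 0 0 0 0 0 0")

```text
clock: 6.85
eef_pos: [569.9, -15.7, 74.9]
tool_rot: [-3.141, -0.003, -0.022]
force: [-1.8, 0.9, 15.8]
width: 38.3
gripper_force: 62.0
```

Call:
move_arm(targets="-1 0 0 -0.25 0 0 0; -1 0.2 0 0 0 0 0; -1 0 0 0 0 0 0")

```text
clock: 7.1
eef_pos: [571.2, -15.9, 75.4]
tool_rot: [-3.142, -0.001, -0.022]
force: [0.3, -0.2, -0.0]
width: 38.2
gripper_force: 60.6
```

Call:
move_arm(targets="-1 0.2 0 0 0 0 0; -1 0 0 0 0 0 0")

```text
clock: 7.27
eef_pos: [572.3, -15.9, 75.1]
tool_rot: [-3.142, 0.001, -0.022]
force: [-1.9, 0.6, 4.0]
width: 39.3
gripper_force: 61.0
```

Call:
move_arm(targets="-1 0.1 0 0 0 0 0; -1 0 0 0 0 0 0")

```text
clock: 7.43
eef_pos: [573.1, -16.0, 75.2]
tool_rot: [3.142, 0.002, -0.023]
force: [-2.7, 0.1, 4.4]
width: 38.4
gripper_force: 61.0
```

Call:
move_arm(targets="-1 0 0 -0.1 0 0 0; -1 0.1 0 0 0 0 0; -1 0 0 0 0 0 0")

```text
clock: 7.68
eef_pos: [574.9, -16.0, 76.2]
tool_rot: [3.142, -0.0, -0.022]
force: [-0.8, -0.5, 0.6]
width: 38.9
gripper_force: 60.7
```

Call:
move_arm(targets="-1 0.1 0 0 0 0 0; -1 0 0 0 0 0 0")

```text
clock: 7.85
eef_pos: [575.1, -16.0, 76.1]
tool_rot: [3.142, 0.002, -0.022]
force: [-3.4, -0.9, 1.3]
width: 38.7
gripper_force: 60.8
```

Call:
move_arm(targets="-1 0.1 0 0 0 0 0; -1 0 0 0 0 0 0")

```text
clock: 8.02
eef_pos: [575.2, -16.0, 76.0]
tool_rot: [3.142, 0.003, -0.022]
force: [-4.7, -0.4, 2.7]
width: 38.5
gripper_force: 60.9
```

Call:
move_arm(targets="-1 -0.15 0 0.12 0 0 0; -1 0 0 0 0 0 0; 0.3 0 0 0 0 0 0; 0.3 0 0 0 0 0 0; 0.6 0 0 0 0 0 0")

```text
clock: 8.43
eef_pos: [576.6, -16.0, 75.4]
tool_rot: [-3.142, -0.003, -0.023]
force: [0.1, 0.6, 0.6]
width: 66.1
gripper_force: 0.0
```

Call:
move_arm(targets="1 0 0 0 0 0 0; 1 0 0 0 0 0 0; 1 0 0 0 0 0 0; 1 0 0 -1.5 0 0 0; 1 0 0 -2 0 0 0")

```text
clock: 8.85
eef_pos: [573.9, -16.0, 109.0]
tool_rot: [3.141, 0.004, -0.022]
force: [-0.1, 0.3, 0.6]
width: 85.4
gripper_force: 0.0
```

Call:
move_arm(targets="1 0 0 -3 0 0 0; 1 0 0 -3 0 0 0; 1 -1.5 0 0 0 0 0; 1 0 0 0 0 0 0; 1 0 0 0 0 0 0")

```text
clock: 9.27
eef_pos: [559.8, -15.6, 170.1]
tool_rot: [-3.142, 0.0, -0.022]
force: [1.1, 0.2, -0.6]
width: 85.3
gripper_force: 0.0
```

```bash
python3 - <<'E'
from h import *
snap('wrist','w4'); snap('scene','s4'); go([466,195,130],-13.8)
a=cv2.imread('pics/w4.png')[60:360,170:470]; b=cv2.imread('pics/s4.png')[165:265,250:350]
cv2.imwrite('pics/c4.png',np.hstack([cv2.resize(a,(400,400),interpolation=cv2.INTER_CUBIC),cv2.resize(b,(400,400),interpolation=cv2.INTER_CUBIC)]))
E
```

```text
turn about tool z 12.52 shift at current yaw [ -9.88 -20.85   3.93] at final yaw [-14.17 -18.21   3.93] rot [ 1.80e+02  6.00e-02 -1.28e+00] pos [560.1 -15.7 169.3] F [-0.3  0.2 -0.6] w 85.7
```

View pics/c4.png

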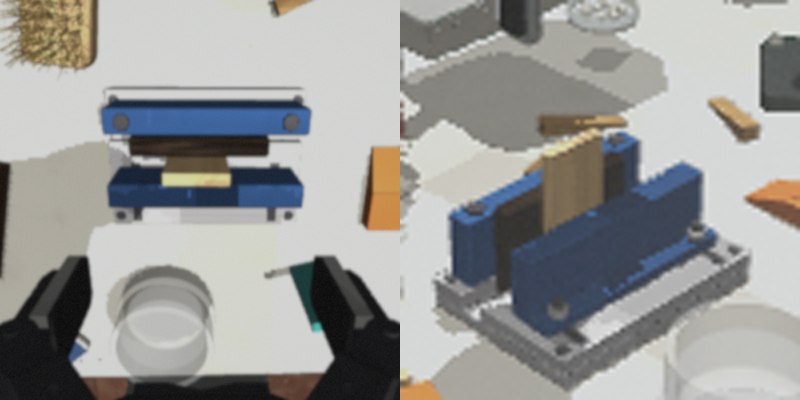

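The slip stands upright in the gap in both views. Its top face spans (163,174) to (231,186) in the wrist crop. I'll check its distance from the pad and use it to set the wedge's target.

```bash
python3 - <<'E'
from h import *
C=lambda x,y,z: ray('w4',170+x*.75,60+y*.75,z)[:2].round(1)
print('slip top',[C(*p,100) for p in[(163,174),(231,174),(231,186),(162,186)]])
print('pad top near',C(133,155,68),C(267,154,68))
print('stop near',C(103,132,64),C(309,133,64),'back',C(103,103,64),C(309,106,64))
print('fence inner foot',C(111,171,20),C(300,171,20),'inner top',C(109,184,64),C(302,184,64),'outer',C(109,207,64),C(302,207,64))
E
```

```text
slip top [array([573.7,   5.8]), array([572.8, -33.3]), array([565.5, -33.3]), array([566.3,   6.8])]
pad top near [576.5  28.2] [575.3 -59.1]
stop near [591.3  47.2] [587.7 -86.5] back [609.9  45.2] [605.2 -85.3]
fence inner foot [550.6  55.6] [547.3 -93.8] inner top [555.4  46.8] [552.5 -84.2] outer [538.5  48.5] [535.6 -85.3]
```

Call:
move_arm(targets="1 0 0 0 0 0 6.25; 1 0 0 0 0 0 6.25; 1 -2.1 -2.6 0 0 0 0; 1 -2.1 -2.6 0 0 0 0; 1 -2.1 -2.6 0 0 0 0")

```text
clock: 9.78
eef_pos: [517.2, 75.6, 168.9]
tool_rot: [3.141, 0.001, -0.242]
force: [0.1, 0.2, 1.4]
width: 85.2
gripper_force: 0.0
```

Call:
move_arm(targets="1 -2.1 -2.6 0 0 0 0; 1 -2.1 -2.6 0 0 0 0; 1 -2.1 -2.6 1 0 0 0; 1 -2.1 -2.7 1.5 0 0 0; 1 0 0 1 0 0 0")

```text
clock: 10.2
eef_pos: [457.2, 205.0, 133.3]
tool_rot: [-3.139, 0.004, -0.23]
force: [0.6, 0.8, -0.3]
width: 85.4
gripper_force: 0.0
```

Call:
move_arm(targets="1 0 0 0 0 0 0; 1 0 0 0 0 0 0")

```text
clock: 10.37
eef_pos: [461.0, 196.4, 134.1]
tool_rot: [3.139, 0.001, -0.24]
force: [-0.2, -0.8, 0.3]
width: 85.4
gripper_force: 0.0
```

```bash
python3 - <<'E'
from h import *
go([462,198,65],-13.8)
E
```

```text
turn about tool z 0.02 shift at current yaw [ 0.06 -0.18  6.91] at final yaw [ 0.06 -0.18  6.91] rot [ 1.7987e+02  7.0000e-02 -1.3780e+01] pos [461.  196.4 134.1] F [-0.2 -0.8  0.3] w 85.4
```

Call:
move_arm(targets="1 0 -0.2 2.3 0 0 0; 1 0 0 2.3 0 0 0; 1 0 0 2.3 0 0 0; 1 0 0 0 0 0 0; 1 0 0 0 0 0 0")

```text
clock: 10.78
eef_pos: [462.0, 197.2, 65.8]
tool_rot: [3.14, 0.001, -0.243]
force: [-0.0, 0.3, -0.4]
width: 85.5
gripper_force: 0.0
```

Call:
move_arm(targets="-1 0 0 0 0 0 0; -1 0 0 0 0 0 0; -1 0 0 0 0 0 0; -1 0 0 0 0 0 0; -1 0 0 0 0 0 0")

```text
clock: 11.2
eef_pos: [462.4, 199.2, 67.3]
tool_rot: [-3.14, -0.002, -0.241]
force: [-0.6, -0.6, 6.7]
width: 39.3
gripper_force: 59.4
```

Call:
move_arm(targets="-1 0 0 0 0 0 0; -1 0 0 0 0 0 0")

```text
clock: 11.37
eef_pos: [462.3, 199.3, 67.3]
tool_rot: [-3.14, -0.002, -0.241]
force: [0.1, -0.6, 6.7]
width: 39.4
gripper_force: 59.4
```

Call:
move_arm(targets="-1 0 0 -1 0 0 0; -1 0 0 -2.5 0 0 0; -1 0 0 -3.5 0 0 0; -1 0 0 -3.8 0 0 0; -1 0 0 0 0 0 0")

```text
clock: 11.78
eef_pos: [465.3, 200.6, 180.9]
tool_rot: [-3.134, -0.009, -0.241]
force: [0.3, 1.1, -0.0]
width: 39.0
gripper_force: 61.7
```

```bash
python3 - <<'E'
from h import *
go([545,-14,175],-1.3)
E
```

```text
turn about tool z -12.5 shift at current yaw [12.86 18.94  0.59] at final yaw [ 8.45 21.28  0.59] rot [-179.56   -0.53  -13.8 ] pos [465.3 200.6 180.9] F [ 0.3  1.1 -0. ] w 39.0
```

Call:
move_arm(targets="-1 0 0 0 0 0 -6.25; -1 0 0 0 0 0 -6.25; -1 1.2 3.04 0 0 0 0; -1 1.2 3.04 0 0 0 0; -1 1.2 3.04 0 0 0 0")

```text
clock: 12.2
eef_pos: [495.7, 106.5, 175.1]
tool_rot: [-3.141, -0.001, -0.02]
force: [-0.2, -0.0, -0.0]
width: 39.1
gripper_force: 61.7
```

Call:
move_arm(targets="-1 1.2 3.04 0 0 0 0; -1 1.2 3.04 0 0 0 0; -1 1.2 3.04 0 0 0 0; -1 1.2 3.04 0 0 0 0; -1 0 0 0 0 0 0")

```text
clock: 12.62
eef_pos: [542.8, -24.2, 175.3]
tool_rot: [3.136, -0.004, -0.032]
force: [0.2, -0.3, 1.1]
width: 38.8
gripper_force: 61.8
```

Call:
move_arm(targets="-1 0 0 0 0 0 0; -1 0 0 0 0 0 0")

```text
clock: 12.78
eef_pos: [540.3, -14.9, 174.5]
tool_rot: [-3.141, 0.0, -0.022]
force: [-0.4, 0.6, -0.2]
width: 39.0
gripper_force: 61.8
```

```bash
python3 - <<'E'
from h import *
snap('wrist','w5'); snap('scene','s5'); go([545,-14,175],-1.3)
a=cv2.imread('pics/w5.png')[60:360,170:470]; b=cv2.imread('pics/s5.png')[110:260,240:390]
cv2.imwrite('pics/c5.png',np.hstack([cv2.resize(a,(400,400),interpolation=cv2.INTER_CUBIC),cv2.resize(b,(400,400),interpolation=cv2.INTER_CUBIC)]))
E
```

```text
turn about tool z 0.16 shift at current yaw [ 0.47  0.01 -0.06] at final yaw [ 0.47  0.01 -0.06] rot [-1.7995e+02  1.0000e-02 -1.1400e+00] pos [540.3 -13.8 174.4] F [-0.5  0.3  0. ] w 38.6
```

View pics/c5.png

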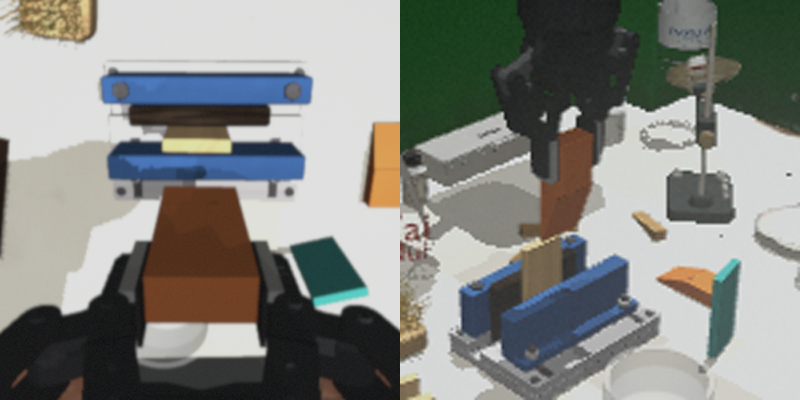

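The wrist crop shows the wedge's flat face toward the slip, with its lower edge at (161–236,187) and upper edge at (145–258,278). The slip top is at (163–231,140–152).

```bash
python3 - <<'E'
from h import *
C=lambda x,y,z: ray('w5',170+x*.75,60+y*.75,z)[:2].round(1)
print('tip',C(161,187,115),C(236,187,115)); print('top flat',C(145,278,205),C(257,275,205),'top back',C(143,321,205),C(260,319,205))
print('slip top',[C(*p,100) for p in[(165,140),(230,140),(231,152),(163,152)]])
print('pad',C(132,122,68),C(268,122,68))
print('fence inner foot',C(111,144,20),C(301,144,20),'inner top',C(110,157,64),C(303,157,64),'outer',C(109,180,64),C(303,180,64))
print('stop near',C(103,104,64),C(310,104,64))
E
```

```text
tip [550.3   7. ] [549.4 -34.5]
top flat [551.3   3.5] [551.7 -33.7] top back [534.    5.3] [534.  -35.2]
slip top [array([573.2,   4.9]), array([572.4, -32.2]), array([565.3, -32.8]), array([566.2,   6.4])]
pad [578.   28.7] [576.1 -58.9]
fence inner foot [552.   55.4] [548.8 -93.5] inner top [553.8  46.2] [551. -84.] outer [537.4  48.5] [534.5 -85.1]
stop near [589.3  47.2] [586.4 -86.3]
```

Call:
move_arm(targets="-1 1.25 0 0 0 0 0; -1 0 0 1 0 0 0; -1 0 0 0 0 0 0; -1 0 0 0 0 0 0")

```text
clock: 13.22
eef_pos: [551.8, -14.9, 163.2]
tool_rot: [-3.141, 0.003, -0.021]
force: [-0.5, 1.4, -0.1]
width: 38.9
gripper_force: 61.8
```

Call:
move_arm(targets="-1 0 0 1.5 0 0 0; -1 0 0 1.5 0 0 0; -1 0 0 0 0 0 0; -1 0 0 0 0 0 0")

```text
clock: 13.55
eef_pos: [552.1, -15.6, 133.7]
tool_rot: [3.142, 0.002, -0.022]
force: [0.6, -0.6, -0.1]
width: 38.9
gripper_force: 61.7
```

Call:
move_arm(targets="-1 0.1 0 1 0 0 0; -1 0 0 1 0 0 0; -1 0 0 0 0 0 0; -1 0 0 0 0 0 0")

```text
clock: 13.88
eef_pos: [553.7, -15.9, 113.5]
tool_rot: [3.142, 0.001, -0.022]
force: [0.4, 0.2, 0.3]
width: 39.2
gripper_force: 61.7
```

Call:
move_arm(targets="-1 0 0 0.6 0 0 0; -1 0 0 0 0 0 0; -1 0 0 0 0 0 0")

```text
clock: 14.13
eef_pos: [554.1, -15.9, 108.0]
tool_rot: [-3.142, 0.0, -0.022]
force: [-1.2, 0.9, -0.3]
width: 38.8
gripper_force: 61.7
```

```bash
python3 - <<'E'
from h import *
snap('wrist','w6'); snap('scene','s6'); go([553,-14,105],-1.3)
a=cv2.imread('pics/w6.png')[60:360,170:470]; b=cv2.imread('pics/s6.png')[150:260,250:360]
cv2.imwrite('pics/c6.png',np.hstack([cv2.resize(a,(400,400),interpolation=cv2.INTER_CUBIC),cv2.resize(b,(400,400),interpolation=cv2.INTER_CUBIC)]))
E
```

```text
turn about tool z 0.01 shift at current yaw [-0.14 -0.19  0.33] at final yaw [-0.14 -0.19  0.33] rot [ 1.80e+02 -2.00e-02 -1.29e+00] pos [554.4 -15.9 108.3] F [0.  0.  0.2] w 39.1
```

View pics/c6.png

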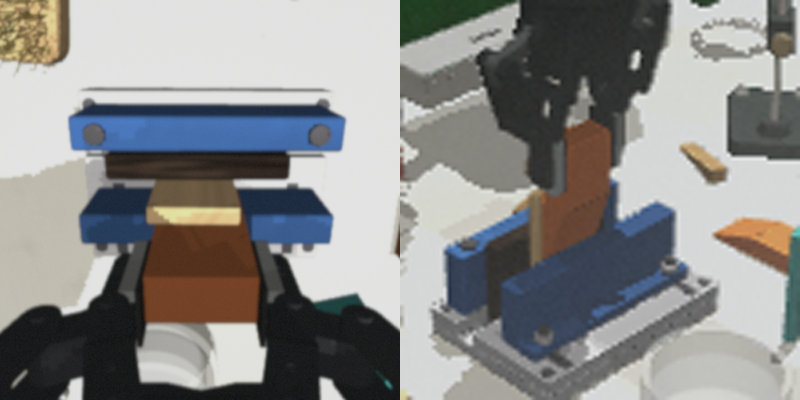

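The wedge tip is in the gap between slip and fence, with the slip still upright in front of it at (195,215). I'll press on and let the wedge yield sideways.

Call:
move_arm(targets="-1 0 0 0.3 0 0 0; -1 0 0 0.2 0 0 0; -1 0 0 0 0 0 0")

```text
clock: 14.48
eef_pos: [553.9, -15.9, 102.7]
tool_rot: [3.142, 0.001, -0.022]
force: [0.5, -0.0, 0.4]
width: 39.5
gripper_force: 61.7
```

Call:
move_arm(targets="-1 0.05 0 0.2 0 0 0; -1 0 0 0 0 0 0")

```text
clock: 14.65
eef_pos: [554.7, -15.9, 100.8]
tool_rot: [3.142, 0.0, -0.022]
force: [1.0, 0.3, -0.1]
width: 39.2
gripper_force: 61.8
```

Call:
move_arm(targets="-1 0.07 0 0.2 0 0 0; -1 0 0 0 0 0 0")

```text
clock: 14.82
eef_pos: [555.4, -15.9, 98.8]
tool_rot: [3.142, 0.0, -0.022]
force: [-1.0, 0.3, 0.0]
width: 39.3
gripper_force: 61.7
```

Call:
move_arm(targets="-1 0.07 0 0.2 0 0 0; -1 0 0 0 0 0 0")

```text
clock: 14.98
eef_pos: [556.0, -15.9, 96.8]
tool_rot: [-3.142, 0.001, -0.022]
force: [-0.3, 0.6, -0.6]
width: 39.2
gripper_force: 61.7
```

Call:
move_arm(targets="-1 0.05 0 0.2 0 0 0; -1 0 0 0 0 0 0")

```text
clock: 15.15
eef_pos: [556.3, -16.0, 94.8]
tool_rot: [3.142, 0.001, -0.022]
force: [-0.8, 0.5, 0.2]
width: 39.4
gripper_force: 61.7
```

Call:
move_arm(targets="-1 0.05 0 0.15 0 0 0; -1 0 0 0 0 0 0")

```text
clock: 15.32
eef_pos: [556.5, -16.0, 93.7]
tool_rot: [3.141, 0.001, -0.022]
force: [-3.0, -0.5, 3.6]
width: 39.0
gripper_force: 62.7
```

Call:
move_arm(targets="-1 0 0 0.15 0 0 0; -1 0 0 0 0 0 0")

```text
clock: 15.48
eef_pos: [556.6, -16.0, 93.2]
tool_rot: [3.141, 0.001, -0.021]
force: [-4.2, 1.4, 12.6]
width: 39.1
gripper_force: 63.9
```

Call:
move_arm(targets="-1 0 0 0.15 0 0 0; -1 0 0 0 0 0 0")

```text
clock: 15.65
eef_pos: [556.7, -16.0, 92.7]
tool_rot: [3.141, 0.0, -0.021]
force: [-6.1, 0.0, 20.9]
width: 39.1
gripper_force: 65.2
```

Call:
move_arm(targets="-1 0 0 0.1 0 0 0; -1 0 0 0 0 0 0; -1 0 0 0 0 0 0")

```text
clock: 15.9
eef_pos: [556.7, -16.0, 92.6]
tool_rot: [3.141, -0.0, -0.021]
force: [-8.0, -0.3, 27.8]
width: 39.0
gripper_force: 66.2
```

Call:
move_arm(targets="-1 0 0 0 0 0 0; -1 0 0 0 0 0 0; -1 0 0 0 0 0 0; -1 0 0 0 0 0 0; -1 0 0 0 0 0 0")

```text
clock: 16.32
eef_pos: [556.7, -16.0, 92.6]
tool_rot: [3.141, -0.0, -0.021]
force: [-8.3, 0.5, 28.1]
width: 39.0
gripper_force: 66.2
```

```bash
python3 - <<'E'
from h import *
snap('wrist','w7'); go([556,-14,92],-1.3)
# pad-to-stop check: vertical brightness profile left of slip, before/after
a=cv2.imread('pics/w6.png');b=cv2.imread('pics/w7.png')
for n,i in(('w6',a),('w7',b)):
    u=int(170+128*.75); print(n,i[125:225:2,u-3:u+3].mean(1).mean(1).round().astype(int).tolist())
E
```

```text
turn about tool z 0.11 shift at current yaw [-0.08 -0.2   0.06] at final yaw [-0.08 -0.2   0.06] rot [ 1.7999e+02 -1.0000e-02 -1.1900e+00] pos [556.7 -16.   92.6] F [-8.3  0.8 28.3] w 39.2
w6 [185, 142, 218, 226, 226, 225, 178, 71, 48, 46, 53, 94, 123, 130, 129, 128, 128, 128, 127, 125, 119, 117, 117, 108, 69, 28, 37, 36, 34, 40, 50, 49, 41, 36, 50, 116, 137, 123, 67, 43, 43, 43, 44, 43, 43, 44, 43, 44, 56, 64]
w7 [227, 227, 226, 170, 136, 218, 227, 228, 228, 214, 99, 48, 47, 48, 49, 77, 116, 129, 130, 129, 128, 127, 125, 122, 119, 120, 120, 118, 112, 73, 31, 38, 38, 34, 41, 50, 49, 46, 34, 31, 79, 136, 127, 64, 43, 42, 42, 41, 41, 41]
```

Call:
move_arm(targets="-1 -0.1 0 0 0 0 0; -1 0 0 0 0 0 0; -1 0 0 0 0 0 0")

```text
clock: 16.62
eef_pos: [556.7, -16.0, 92.6]
tool_rot: [3.141, -0.002, -0.021]
force: [-5.6, -0.2, 26.3]
width: 39.4
gripper_force: 65.7
```

Call:
move_arm(targets="-1 -0.1 0 0 0 0 0; -1 0 0 0 0 0 0; -1 0 0 0 0 0 0")

```text
clock: 16.87
eef_pos: [556.6, -16.0, 92.6]
tool_rot: [3.141, -0.004, -0.021]
force: [-5.0, 0.2, 23.1]
width: 39.2
gripper_force: 65.5
```

Call:
move_arm(targets="-1 0 0 -0.2 0 0 0; -1 0 0 0 0 0 0; -1 0 0 0 0 0 0")

```text
clock: 17.12
eef_pos: [556.5, -16.0, 92.9]
tool_rot: [3.141, -0.003, -0.021]
force: [-0.7, -1.2, 10.7]
width: 39.4
gripper_force: 64.4
```

Call:
move_arm(targets="-1 0 0 -0.15 0 0 0; -1 0 0 0 0 0 0; -1 0 0 0 0 0 0")

```text
clock: 17.37
eef_pos: [556.3, -16.0, 93.0]
tool_rot: [3.141, -0.002, -0.022]
force: [3.1, -0.7, -2.3]
width: 38.7
gripper_force: 63.7
```

Call:
move_arm(targets="-1 0 0 -0.1 0 0 0; -1 0 0 0 0 0 0; -1 0 0 0 0 0 0")

```text
clock: 17.62
eef_pos: [556.2, -15.9, 93.6]
tool_rot: [-3.142, -0.002, -0.023]
force: [4.8, -1.0, -8.7]
width: 39.4
gripper_force: 63.1
```

Pulling up needs −9 N, so the wedge really is jammed and self-locking. Now I'll press it home again.

Call:
move_arm(targets="-1 0.1 0 0.2 0 0 0; -1 0 0 0.2 0 0 0; -1 0 0 0.1 0 0 0; -1 0 0 0 0 0 0; -1 0 0 0 0 0 0")

```text
clock: 18.03
eef_pos: [556.5, -15.9, 92.6]
tool_rot: [-3.141, -0.002, -0.022]
force: [-4.1, 0.4, 27.5]
width: 39.0
gripper_force: 68.2
```

Call:
move_arm(targets="-1 0 0 0 0 0 0; -1 0 0 0 0 0 0; -1 0 0 0 0 0 0; -1 0 0 0 0 0 0; -1 0 0 0 0 0 0")

```text
clock: 18.45
eef_pos: [556.5, -15.9, 92.6]
tool_rot: [-3.141, -0.002, -0.022]
force: [-4.4, -0.2, 26.1]
width: 38.8
gripper_force: 68.2
```

```bash
python3 -c "
from h import *
print(order.finish_job())"
```

```text
the job is handed in; nothing more can be done
None
```

The job is handed in: one slip stands against the pad with two spares left in the rack, and the wedge is jammed about 13 mm above the jig floor and still gripped with about 26 N of push; that the pad is tight on the far jaw I infer from the jam, as I took no picture of it after the final push.

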